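Load the centrifuge in balance and shut its lid

TASK

Load the centrifuge for a balanced run: stand the two blue-capped and the two white-capped vials upright in the four cups of the rotor, each vial seated on the floor of its cup and directly opposite the other vial of its own colour. Then shut the lid. Leave the brown vials with black caps standing where they are.

Things in the scene. Friction and masses are not known exactly. Their poses are not given: they have to be found in the camera images.
- vial_blue_1: Glass sample vial with a blue screw cap, standing upright on the bench: 23 mm diameter, 52 mm tall (cap: the top 12 mm, 20 mm diameter). Origin at the centre of its foot, z up. About 25 g. The other blue-capped vial is identical, so the two are interchangeable.
- vial_blue_2: Glass sample vial with a blue screw cap, standing upright on the bench: 23 mm diameter, 52 mm tall (cap: the top 12 mm, 20 mm diameter). Origin at the centre of its foot, z up. About 25 g. The other blue-capped vial is identical, so the two are interchangeable.
- vial_white_1: Glass sample vial with a white screw cap, standing upright on the bench: 23 mm diameter, 52 mm tall (cap: the top 12 mm, 20 mm diameter). Origin at the centre of its foot, z up. About 25 g. The other white-capped vial is identical, so the two are interchangeable.
- vial_white_2: Glass sample vial with a white screw cap, standing upright on the bench: 23 mm diameter, 52 mm tall (cap: the top 12 mm, 20 mm diameter). Origin at the centre of its foot, z up. About 25 g. The other white-capped vial is identical, so the two are interchangeable.
- vial_amber_1: Small brown (amber glass) vial with a black cap and a white label, 23 mm diameter, 52 mm tall, standing on the bench among the others; origin at the centre of its foot. Not part of this run.
- vial_amber_2: Small brown (amber glass) vial with a black cap and a white label, 23 mm diameter, 52 mm tall, standing on the bench among the others; origin at the centre of its foot. Not part of this run.
- rotor: Aluminium rotor with hub, cross yoke and 4 flared cups; turns about its axis (slight friction). Origin on the axis, at the cups' underside, 37 mm over the bench; z up. Cup centres 55 mm out on its own +x, -x, +y, -y axes. Cup: floor 3 mm over the origin, bore 27 mm, mouth 39 mm inside, 47 outside, rim 24 mm over the origin. A seated vial's top 31 mm stand clear of its cup: grip it there.
- centrifuge: White round bench centrifuge, fixed. Bowl 192 mm outside diameter, rim 62 mm over the bench (level with the cups' rims); control nose reaches 130 mm in front of the axis. Origin on the rotor's axis at bench level; -x is its front (controls), +x its rear. The lid's hinge line runs along y, 108 mm behind the axis, 62 mm up.
- lid (a joint): Hinge of the tinted dome lid (193 mm across, 51 mm deep, blue rim, 0.22 kg): 0 shut on the bowl, growing as its front lifts. Starts open at about 1.8 rad, leaning back past upright on its stop (1.83). Damped, no spring: once pulled forward to below about 1.2 rad it sinks shut by its own weight in 1 to 2 s.
- lid_tab (a point): Blue finger tab on the lid's free edge, 44 mm wide, 7 mm thick, sticking out 27 mm; this point is mid-thickness, 5 mm from its end, 226 mm from the hinge line. With the lid open it is the highest part, about 0.28 m up. Axes: those of the lid; -x points out of the tab away from the hinge, +z to the dome's outside (rearward while open, up when shut).
Not all that is in view belongs to the job. What is shaped like the vial_white_1 but purple or yellow is not meant.

How it is judged:
By the outcome, as a careful person would: the job done as asked, in the order asked, and still so for the second after the job is handed in, with the robot touching nothing.
It also fails if it takes over 96 s, if anything falls off the work surface, if the arm or the gripper's body presses on something with over 40 N, if the wrist force passes 120 N, or if a joint passes its speed limit or range.

ROBOT

A 7-joint arm with a two-finger parallel gripper is mounted at the origin on a cart in front of the work surface, level with it; the furniture and walls round the work are solid. World frame = base frame: x ahead of the robot, y to its left, z up, the work surface at z = 0. Lengths are in m, angles in rad, forces in N, time in s.
With the tool pointing down it reaches from about 0.35 to 0.9 m from the base axis. Payload 8.1 kg.
Tool frame: the origin (TCP) lies midway between the tips of the shut fingers; the grasp point (between the pads) lies 19 mm behind it; z points along the fingers, y is the line along which they close (so a half turn about z gives the same grasp; the last joint's range is limited). The gripper opens to 92 mm and grips with 3 to 60 N. Pads are 19 mm wide; open, the fingers measure 130 mm over their backs; the gripper's body (75 mm by 190 mm) begins 47 mm behind the grasp point.
Start: joints at [-1.41, 0.434, 0.025, 1.573, -0.012, 1.134, -0.075], TCP at [0.163, 0.603, 0.227] pointing down, gripper open.
Joint ranges: [-2.62, 2.62], [-0.44, 2.09], [-1.27, 1.32], [0.08, 2.57], [-1.32, 4.46], [0.12, 2], [-2.74, 2.74]. Speed limits (rad/s): [2.22, 2.22, 3.01, 3.01, 3.14, 3.14, 3.14].

INTERFACE

Orientations are given as a rotation vector (axis times angle).
In Python, from cell import arm gives the robot as it stands.
- The arm moves only by the tool carry_out, never from a script. Its arguments are lists of equal length, an entry for each row: "claw": the finger opening in cm, from 0 to 9.18; "delta_pos": the shift along the tool's x, y, z in cm, a list of three; "angular": the turn, a rotation vector about the tool's x, y, z in rad, a list of three. In form: {"claw": [claw, ...], "delta_pos": [[dx, dy, dz], ...], "angular": [[ax, ay, az], ...]}. A call has 1 to 20 rows; each row shifts and turns the commanded pose from where the row before left it, along the tool's axes as they then stand; what a row does not reach is not made up. A row lasts 1/10 s, in which the tool goes at most 50 mm and 8.59 degrees, less where a joint would pass 70% of its speed; a pose out of reach is approached as far as the arm can. A call with a gripper value outside its range is refused whole. The fingers move at their own pace and stop on an object; "force" is the grip in N (left out, the last holds). Time passes only in rows, so rows that do not move let the fingers close. It gives the time, the measured TCP pose, the force, the opening and the grip force at its end, in the units of the state.
- arm.observe(): the state, without advancing time (a new reading comes with each control period).
- arm.get_image(name): name is "scene" or "side" or "wrist"; returns a dict with "frame" (480x640x3 uint8, red, green, blue), "mtx" (3x3 intrinsics, pixels), "dist" ([k1, k2, p1, p2, k3] as OpenCV has them; the pictures are not rectified), "T" (4x4, takes a point from camera to world coordinates). Camera axes: x right, y down, z forward; pixel columns grow to the right and rows downward; lengths in m; the calibration is good to about 2 mm. A picture is of the moment at which its call begins. There is no depth.
- arm.sign_off(): hands the job in; it is judged then, once.
Trained networks look in a picture, given as the dict that the camera call returned (one of the last four; its "shot" number tells which), for a name from the list of things; names that differ only in an ending like _2 or _b are one class to them, and where a whole thing is asked for, a point or a joint stands for the part that bears it (a point fixed in the world has none). Each returns a list of dicts, best first, with "conf" (0 to 1); they miss things now and then, are a little off and sometimes report something else, mostly with a low value. They report only what shows in the picture. A call takes as long as a camera call. They do not tell look-alikes from the thing itself.
- arm.look_for(label, picture): "centre" ([column, row] as shares, 0 to 1, of the picture: columns of its width, rows of its height, amid what is visible of it).
- arm.trace(label, picture): "region" (480x640 bool, what is visible of it) and "centre" ([column, row] as shares, 0 to 1, of the picture: columns of its width, rows of its height, amid what is visible of it).
- arm.place_of(label, picture): "centre" ([column, row] as shares, 0 to 1, of the picture: columns of its width, rows of its height: a listed point, or the origin of a listed thing).
The state is a dict: "clock": time; "joints": joint angles; "dq": joint speeds; "joint_efforts": joint torques, N m; "position": TCP position; "ee_rot": TCP orientation; "force": force on the tool from outside, world axes, zero at the start; "ft_torque": the same for the moment, N m; "width": opening from 0.0 (shut) to 1.0 (fully open); "gripper_force": force on a finger pad.
Only numpy, scipy, OpenCV 4.12 (cv2) and the standard library are available. Lean on these libraries where they do the work, as an engineer would, in place of code of your own. Each camera call takes 0.05 s, during which the arm holds its last target. There are 200 camera calls.

## Working session

There is one attempt and no reset: what is moved stays moved. The work goes in short steps, Python scripts to look and compute and a tool call to move; the robot and the scene stay as the last step left them, time stands still between calls to the robot, and variables do not carry over. Pictures are saved under pics/ and viewed, at most 19 in all, crops included, and the job is handed in when it is done.

Besides the shell and the picture viewer there is one more tool, called after "Emit:" as name(argument=value, ...) on one line, values as JSON. carry_out: Moves the arm, as the interface text tells. Its arguments: {"type":"object","properties":{"claw":{"type":"array","items":{"type":"number"}},"delta_pos":{"type":"array","items":{"type":"array","items":{"type":"number"}}},"angular":{"type":"array","items":{"type":"array","items":{"type":"number"}}},"force":{"type":"number"}},"required":["claw","delta_pos","angular"]}

```bash
mkdir -p pics; ls; cat > h.py <<'E'
import numpy as np, cv2
from cell import arm
from scipy.spatial.transform import Rotation as R
def ray(p,uv):
    q=cv2.undistortPoints(np.array([[uv]],float),np.array(p["mtx"],float),np.array(p["dist"],float))[0,0]
    T=np.array(p["T"]); d=T[:3,:3]@np.array([q[0],q[1],1]); return T[:3,3],d
def atz(p,uv,z):
    o,d=ray(p,uv); return o+d*(z-o[2])/d[2]
def proj(p,X):
    T=np.linalg.inv(np.array(p["T"])); r=cv2.Rodrigues(T[:3,:3])[0]
    return cv2.projectPoints(np.array(X,float).reshape(-1,1,3),r,T[:3,3],np.array(p["mtx"],float),np.array(p["dist"],float))[0][:,0]
def save(p,n,crop=None,s=1):
    f=p["frame"][:,:,::-1]
    if crop: f=f[crop[1]:crop[3],crop[0]:crop[2]]
    if s!=1: f=cv2.resize(f,None,fx=s,fy=s,interpolation=cv2.INTER_CUBIC)
    cv2.imwrite("pics/"+n,f)
E
python3 - <<'E'
from h import *
print(arm.observe())
for c in ["scene","side"]:
    p=arm.get_image(c); save(p,c+"0.png"); print(c,np.round(p["T"],3).tolist())
    for l in ["vial_blue_1","vial_white_1","vial_amber_1","rotor","centrifuge","lid_tab"]:
        for d in arm.place_of(l,p):
            uv=np.array(d["centre"])*[640,480]
            print(l,round(d["conf"],2),uv.round(),atz(p,uv,{"rotor":.037}.get(l,0)).round(3))
E
```

```text
pics
{'clock': 0.0, 'joints': array([-1.40962057,  0.43525045,  0.02497197,  1.57410415, -0.0116174 ,
        1.13401029, -0.07512704]), 'dq': array([ 3.46249992e-04, -4.60896322e-04, -7.98677889e-04, -5.47510923e-05,
        1.11107127e-03, -8.80681360e-04, -5.26923268e-05]), 'joint_efforts': array([-5.90979507e-04, -6.67846942e+01,  9.84579921e-01, -3.14454317e+01,
       -6.06160238e-02,  4.33460448e-02,  1.58605894e-04]), 'position': array([0.16286849, 0.60286431, 0.22592517]), 'ee_rot': array([-4.13287800e-01, -3.11420465e+00,  2.55240661e-03]), 'force': array([-1.04320649, -0.41822323,  0.60016072]), 'ft_torque': array([0.01084693, 0.01691153, 0.02528324]), 'gripper_force': 0.0, 'width': 1.001014887079561}
scene [[0.621, -0.422, 0.66, -0.085], [-0.784, -0.332, 0.525, -0.591], [-0.003, -0.844, -0.537, 0.587], [0.0, 0.0, 0.0, 1.0]]
vial_blue_1 0.65 [297. 328.] [ 0.424 -0.149  0.   ]
vial_blue_1 0.6 [355. 285.] [ 0.573 -0.155  0.   ]
vial_white_1 0.88 [348. 239.] [ 0.686 -0.058  0.   ]
vial_white_1 0.87 [367. 322.] [ 0.503 -0.228  0.   ]
vial_white_1 0.78 [303. 295.] [ 0.494 -0.10
[... 443 characters left out ...]
98], [-0.292, -0.429, 0.855, -0.825], [-0.015, -0.892, -0.453, 0.467], [0.0, 0.0, 0.0, 1.0]]
vial_blue_1 0.71 [356. 283.] [ 0.568 -0.153  0.   ]
vial_blue_1 0.66 [286. 296.] [ 0.436 -0.154 -0.   ]
vial_white_1 0.76 [341. 264.] [ 0.565 -0.08   0.   ]
vial_white_1 0.74 [337. 313.] [ 0.506 -0.229  0.   ]
vial_white_1 0.71 [266. 280.] [ 0.413 -0.09  -0.   ]
vial_white_1 0.6 [309. 275.] [ 0.494 -0.1    0.   ]
vial_white_1 0.6 [391. 250.] [ 0.681 -0.059  0.   ]
vial_amber_1 0.94 [319. 366.] [ 0.441 -0.339  0.   ]
vial_amber_1 0.94 [299. 324.] [ 0.437 -0.238 -0.   ]
rotor 0.79 [296. 221.] [0.512 0.066 0.037]
centrifuge 0.6 [294. 234.] [0.51  0.078 0.   ]
lid_tab 0.66 [366.  99.] [1.25  1.467 0.   ]
```

View pics/scene0.png

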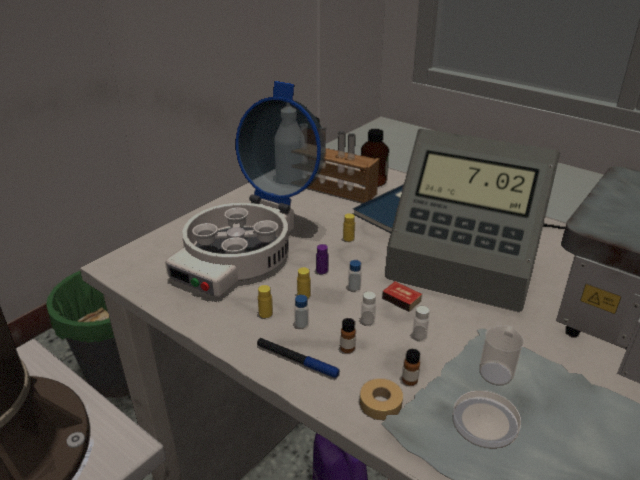

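View pics/side0.png

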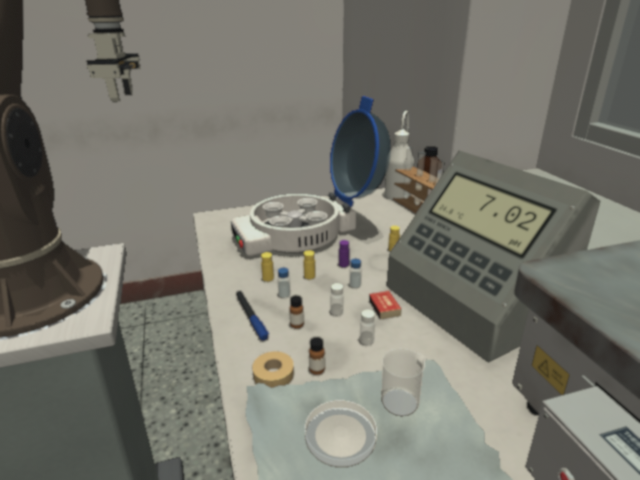

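Side and scene agree: blue caps near (0.43,-0.15) and (0.57,-0.15), white caps near (0.50,-0.23) and (0.53,-0.31), rotor near (0.51,0.07). Among the "white" detections the yellow and purple ones are look-alikes. Next I square up the tool, fly over and take a wrist picture.

Emit:
carry_out(claw=[5, 5, 5, 5, 5, 5, 5, 5, 5, 5, 5, 5, 5, 5, 5, 5, 5, 5, 5], delta_pos=[[0, 0, 0], [0, 0, 0], [-3, -3.6, -0.5], [-3, -3.6, -0.5], [-3, -3.6, -0.5], [-3, -3.6, -0.5], [-3, -3.6, -0.5], [-3, -3.6, -0.5], [-1.1, -4.8, -0.4], [-1.1, -4.8, -0.4], [-1.1, -4.8, -0.4], [-1.1, -4.8, -0.4], [-1.1, -4.8, -0.4], [-1.1, -4.8, -0.4], [-1.1, -4.8, -0.4], [-1.1, -4.8, -0.4], [-1.1, -4.8, -0.4], [-1.1, -4.8, -0.4], [0, 0, 0]], angular=[[0, 0, -0.13], [0, 0, -0.13], [0, 0, 0], [0, 0, 0], [0, 0, 0], [0, 0, 0], [0, 0, 0], [0, 0, 0], [0, 0, 0], [0, 0, 0], [0, 0, 0], [0, 0, 0], [0, 0, 0], [0, 0, 0], [0, 0, 0], [0, 0, 0], [0, 0, 0], [0, 0, 0], [0, 0, 0]], force=15)

```text
clock: 2.6
position: [0.4509, -0.1007, 0.2978]
ee_rot: [0.02, 3.139, -0.004]
force: [-0.1, 0.6, -0.5]
width: 0.543
gripper_force: 0.0
```

```bash
python3 - <<'E'
from h import *
s=arm.observe(); print(s["clock"],s["position"].round(4),R.from_rotvec(s["ee_rot"]).as_matrix().round(3).tolist(),s["joints"].round(2))
p=arm.get_image("wrist"); save(p,"w1.png"); print(np.round(p["T"],3).tolist())
for l in ["vial_blue_1","vial_white_1","vial_amber_1","rotor","centrifuge","lid_tab"]:
    for d in arm.place_of(l,p):
        uv=np.array(d["centre"])*[640,480]
        print(l,round(d["conf"],2),uv.round(),atz(p,uv,{"rotor":.037}.get(l,0)).round(4))
E
```

```text
2.6 [ 0.4509 -0.1007  0.2978] [[-1.0, 0.013, 0.003], [0.013, 1.0, -0.003], [-0.003, -0.003, -1.0]] [-0.36  0.09  0.51  1.87 -0.05  1.18  1.73]
[[0.013, 0.964, 0.266, 0.379], [1.0, -0.011, -0.006, -0.099], [-0.003, 0.266, -0.964, 0.456], [0.0, 0.0, 0.0, 1.0]]
vial_blue_1 0.56 [280. 288.] [ 0.5681 -0.155   0.    ]
vial_white_1 0.95 [332. 288.] [ 0.5681 -0.0869  0.    ]
vial_white_1 0.93 [354. 368.] [ 0.6899 -0.0561  0.    ]
vial_white_1 0.74 [159. 260.] [ 0.5273 -0.3104  0.    ]
vial_white_1 0.69 [319. 233.] [ 0.4941 -0.1021  0.    ]
vial_white_1 0.6 [330. 172.] [ 0.4172 -0.0882  0.    ]
vial_white_1 0.57 [222. 242.] [ 0.5033 -0.2268  0.    ]
vial_amber_1 0.91 [122. 188.] [ 0.4336 -0.3459  0.    ]
vial_amber_1 0.75 [206. 183.] [ 0.4287 -0.24    0.    ]
rotor 0.7 [467. 251.] [0.5082 0.0723 0.037 ]
centrifuge 0.75 [455. 246.] [0.5121 0.0717 0.    ]
```

View pics/w1.png

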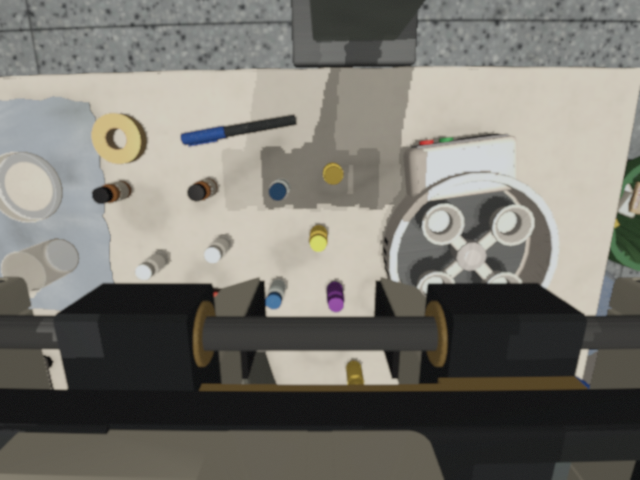

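Overhead wrist view: blue caps at (278,190) and (274,298), white at (216,248) and (150,265), yellow/purple look-alikes, ambers at (200,188)/(105,192); the rotor's two front cups are at (441,223) and (512,223), so the cups sit near 45°. I now refine the positions.

```bash
cat >> h.py <<'E'
def vials(p,l):
    out=[]
    for d in arm.trace(l,p):
        m=np.array(d["region"],bool)
        hsv=cv2.cvtColor(p["frame"],cv2.COLOR_RGB2HSV)
        c=np.median(hsv[m],0); out.append((round(d["conf"],2),(np.array(d["centre"])*[640,480]).round(),c,m.sum(),m))
    return out
def cups(p,box):
    x0,y0,x1,y1=box
    g=cv2.cvtColor(p["frame"],cv2.COLOR_RGB2GRAY)[y0:y1,x0:x1]
    c=cv2.HoughCircles(cv2.resize(g,None,fx=3,fy=3,interpolation=cv2.INTER_CUBIC),cv2.HOUGH_GRADIENT,1,60,param1=80,param2=20,minRadius=40,maxRadius=75)
    return [] if c is None else [(np.array([x/3+x0,y/3+y0]),r/3) for x,y,r in c[0]]
E
python3 - <<'E'
from h import *
p=arm.get_image("wrist"); f=p["frame"]
hsv=cv2.cvtColor(f,cv2.COLOR_RGB2HSV)
b=((hsv[...,0]>95)&(hsv[...,0]<120)&(hsv[...,1]>120)&(hsv[...,2]>40)).astype(np.uint8)
n,l,st,c=cv2.connectedComponentsWithStats(b)
for i in range(1,n):
    if 60<st[i,4]<2000: print("blue",st[i],c[i].round(1),atz(p,c[i],.050).round(4))
for v in vials(p,"vial_white_1"):
    ys,xs=np.where(v[4]); print(v[:4],xs.min(),xs.max(),ys.min(),ys.max())
for c,r in cups(p,(380,170,560,282)): print("cup",c.round(1),round(r,1),atz(p,c,.061).round(4))
save(p,"w1c.png",(120,150,560,310),1.8)
print(proj(p,[[.4336,-.152,.052],[.504,-.228,.052],[.528,-.309,.052],[.571,-.154,.052]]).round(1))
E
```

```text
blue [174 127  44  18 486] [195.8 135.9] [ 0.3736 -0.2226  0.05  ]
blue [263 185  14  15 169] [269.4 192. ] [ 0.4331 -0.147   0.05  ]
blue [264 294   8  15  89] [267.3 300.7] [ 0.5616 -0.1543  0.05  ]
(0.95, array([209., 248.]), array([ 21.,  26., 166.]), np.int64(554)) 196 222 235 263
(0.83, array([345., 373.]), array([ 23., 161., 117.]), np.int64(324)) 337 354 363 383
(0.76, array([310., 239.]), array([ 27., 126., 177.]), np.int64(444)) 300 319 226 253
(0.76, array([324., 174.]), array([ 23., 156., 150.]), np.int64(382)) 315 335 164 185
(0.71, array([325., 298.]), array([144., 126., 106.]), np.int64(487)) 318 335 283 314
(0.57, array([143., 263.]), array([ 21.,  27., 157.]), np.int64(620)) 126 160 251 279
cup [435.5 228.5] 22.1 [0.4716 0.0342 0.061 ]
cup [506.5 227.2] 19.9 [0.4701 0.1124 0.061 ]
[[264.6 192.7]
 [200.4 254.7]
 [132.9 274.5]
 [267.6 308.7]]
```

View pics/w1c.png

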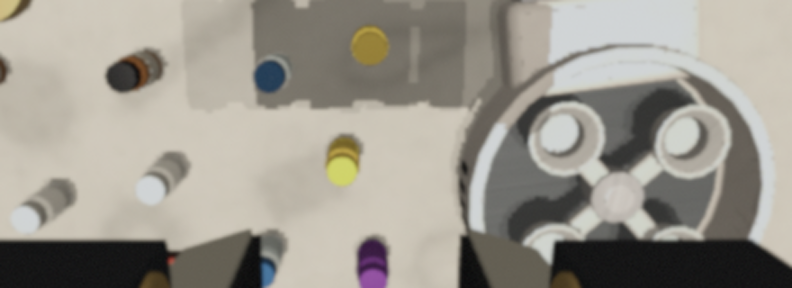

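Refined: blue1 ≈(0.4325,-0.146), blue2 ≈(0.563,-0.152), white1 ≈(0.505,-0.223), white2 ≈(0.524,-0.307); cups on diagonals around axis (0.510,0.073): FR (0.471,0.034), FL (0.470,0.112).

```bash
cat >> h.py <<'E'
def go(*t):
    s=arm.observe(); M=R.from_rotvec(s["ee_rot"]).as_matrix(); q=s["position"]
    print("t",round(s["clock"],2),"pos",q.round(4),"tool y",M[:,1].round(4),"z",M[:,2].round(4),"F",s["force"].round(1),"w",round(s["width"]*91.8,1),"g",round(s["gripper_force"],1))
    for x in t:
        x=np.array(x); print("  to",x.round(4),"cm",((M.T@(x-q))*100).round(2)); q=x
E
python3 - <<'E'
from h import *
go((.4325,-.146,.09),(.4325,-.146,.024))
E
```

```text
t 3.05 pos [ 0.4503 -0.0928  0.2967] tool y [2.e-03 1.e+00 3.e-04] z [-1.e-04  3.e-04 -1.e+00] F [ 0.6  0.4 -0.4] w 49.7 g 0.0
  to [ 0.4325 -0.146   0.09  ] cm [ 1.76 -5.33 20.67]
  to [ 0.4325 -0.146   0.024 ] cm [-0.  -0.   6.6]
```

Emit:
carry_out(claw=[5, 5, 5, 5, 5, 5, 5, 5, 5, 5, 5], delta_pos=[[0.4, -1.3, 4.6], [0.4, -1.3, 4.6], [0.4, -1.3, 4.6], [0.4, -1.3, 4.6], [0.16, -0.13, 2.27], [0, 0, 2.2], [0, 0, 2.2], [0, 0, 2.2], [0, 0, 0], [0, 0, 0], [0, 0, 0]], angular=[[0, 0, 0], [0, 0, 0], [0, 0, 0], [0, 0, 0], [0, 0, 0], [0, 0, 0], [0, 0, 0], [0, 0, 0], [0, 0, 0], [0, 0, 0], [0, 0, 0]])

```text
clock: 4.15
position: [0.4332, -0.147, 0.025]
ee_rot: [0.006, 3.14, -0.0]
force: [-0.2, -0.2, 0.1]
width: 0.542
gripper_force: 0.0
```

```bash
python3 - <<'E'
from h import *
p=arm.get_image("wrist"); save(p,"w2.png"); go((.4325,-.146,.024))
E
```

```text
t 4.2 pos [ 0.4333 -0.147   0.0251] tool y [ 3.6e-03  1.0e+00 -2.0e-04] z [ 1.9e-03 -2.0e-04 -1.0e+00] F [ 0.8 -0.7 -0.8] w 50.2 g 0.0
  to [ 0.4325 -0.146   0.024 ] cm [0.08 0.1  0.11]
```

View pics/w2.png

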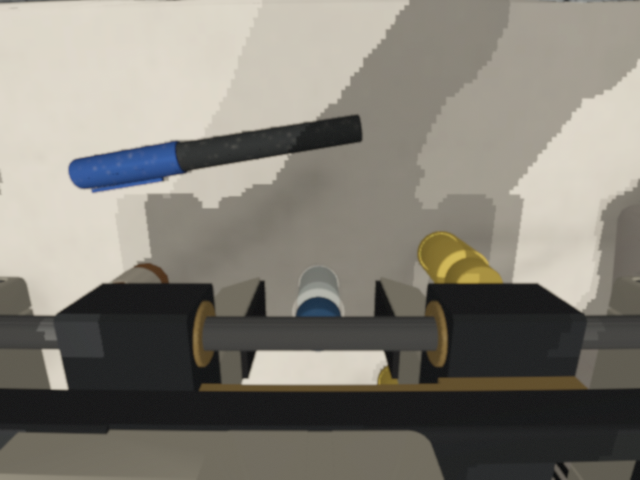

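The vial is centred between the fingers (cap at ~(319,300)). Grip and lift.

Emit:
carry_out(claw=[1.5, 1.5, 1.5, 1.5, 1.5, 1.5, 1.5, 1.5, 1.5, 1.5, 1.5], delta_pos=[[0, 0, 0], [0, 0, 0], [0, 0, 0], [0, 0, 0], [0, 0, 0], [0, 0, 0], [0, 0, -3], [0, 0, -3], [0, 0, -3], [0, 0, 0], [0, 0, 0]], angular=[[0, 0, 0], [0, 0, 0], [0, 0, 0], [0, 0, 0], [0, 0, 0], [0, 0, 0], [0, 0, 0], [0, 0, 0], [0, 0, 0], [0, 0, 0], [0, 0, 0]], force=15)

```text
clock: 5.3
position: [0.4328, -0.1468, 0.1143]
ee_rot: [0.005, 3.14, 0.0]
force: [0.8, -0.6, -0.4]
width: 0.244
gripper_force: 15.0
```

```bash
python3 - <<'E'
from h import *
p=arm.get_image("wrist"); go((.4325,.05,.115))
f=p["frame"]; hsv=cv2.cvtColor(f,cv2.COLOR_RGB2HSV)
ys,xs=np.where(((f.max(2)>0))); save(p,"w3.png",(220,200,420,340),3)
for l in ["vial_blue_1"]:
    for d in arm.place_of(l,p):
        uv=np.array(d["centre"])*[640,480]; print(l,d["conf"],uv.round(),atz(p,uv,.09).round(4),atz(p,uv,0).round(4))
E
```

```text
t 5.35 pos [ 0.4322 -0.1467  0.1136] tool y [3.6e-03 1.0e+00 3.0e-04] z [-3.e-04  3.e-04 -1.e+00] F [ 0.  -0.1 -0.3] w 22.4 g 15.0
  to [0.4325 0.05   0.115 ] cm [ 0.04 19.67 -0.14]
vial_blue_1 0.81 [319. 285.] [ 0.4347 -0.1466  0.09  ] [ 0.4711 -0.1468  0.    ]
vial_blue_1 0.46 [308. 389.] [ 0.4988 -0.1535  0.09  ] [ 0.5668 -0.1571  0.    ]
```

View pics/w3.png

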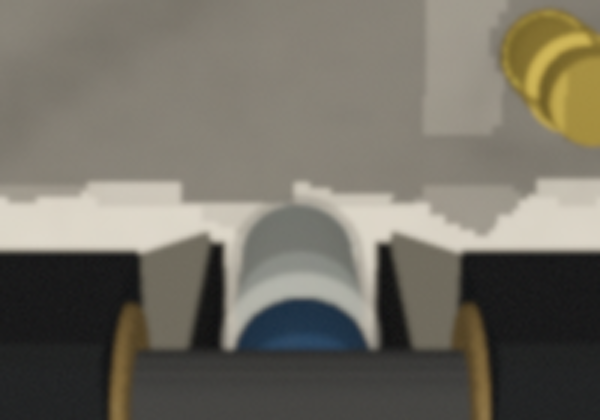

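Blue vial held upright (22 mm opening), ~2 mm ahead of the TCP. Go over the front-right cup.

Emit:
carry_out(claw=[1.5, 1.5, 1.5, 1.5, 1.5, 1.5, 1.5], delta_pos=[[-0.8, 3.6, 0], [-0.8, 3.6, 0], [-0.8, 3.6, 0], [-0.8, 3.6, 0], [-0.6, 3.6, 0], [0, 0, 0], [0, 0, 0]], angular=[[0, 0, 0], [0, 0, 0], [0, 0, 0], [0, 0, 0], [0, 0, 0], [0, 0, 0], [0, 0, 0]])

```text
clock: 6.1
position: [0.4704, 0.0334, 0.1129]
ee_rot: [-0.003, -3.139, 0.001]
force: [-1.0, -0.5, -0.3]
width: 0.243
gripper_force: 15.0
```

```bash
python3 - <<'E'
from h import *
p=arm.get_image("wrist"); save(p,"w4.png",(160,160,560,460),2); go((.4696,.0342,.113),(.4696,.0342,.065))
q=arm.get_image("side"); save(q,"s4.png",(200,150,400,300),4)
for c,r in cups(q,(240,190,350,250)): print("cup",c.round(1),round(r,1),atz(q,c,.061).round(4))
print(proj(p,[[.471,.034,.061],[.471,.034,.04],[.470,.112,.061],[.51,.0733,.06]]).round(0).tolist(),proj(q,[[.471,.034,.061],[.47,.112,.061],[.549,.034,.061],[.549,.112,.061]]).round(1).tolist())
E
```

```text
t 6.15 pos [0.4704 0.0322 0.1131] tool y [ 0.0038  1.     -0.001 ] z [-0.0019 -0.001  -1.    ] F [ 0.5 -0.5  0.2] w 22.4 g 15.0
  to [0.4696 0.0342 0.113 ] cm [0.08 0.2  0.01]
  to [0.4696 0.0342 0.065 ] cm [-0.01  0.    4.8 ]
cup [316.5 229.2] 18.8 [ 0.5294 -0.034   0.061 ]
[[320.0, 266.0], [320.0, 255.0], [451.0, 264.0], [383.0, 324.0]] [[280.0, 219.4], [271.7, 205.3], [316.1, 214.4], [306.1, 200.8]]
```

View pics/w4.png

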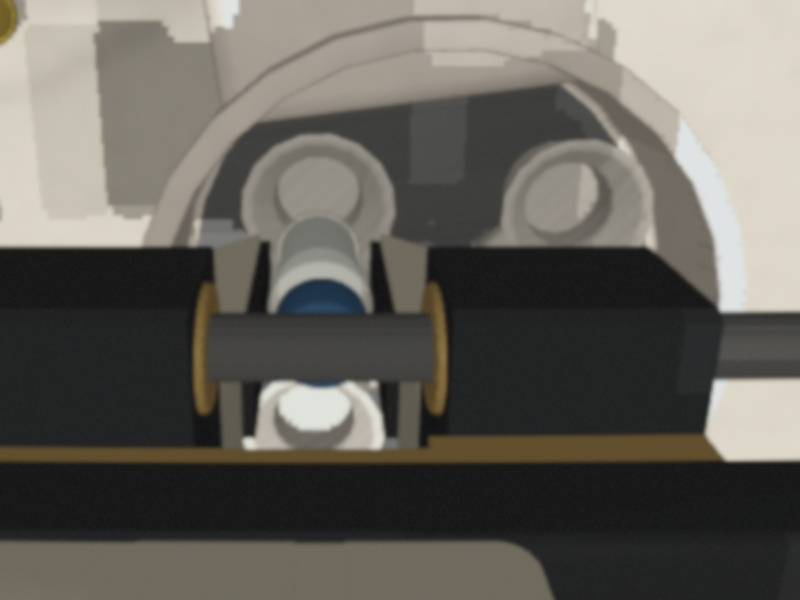

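View pics/s4.png

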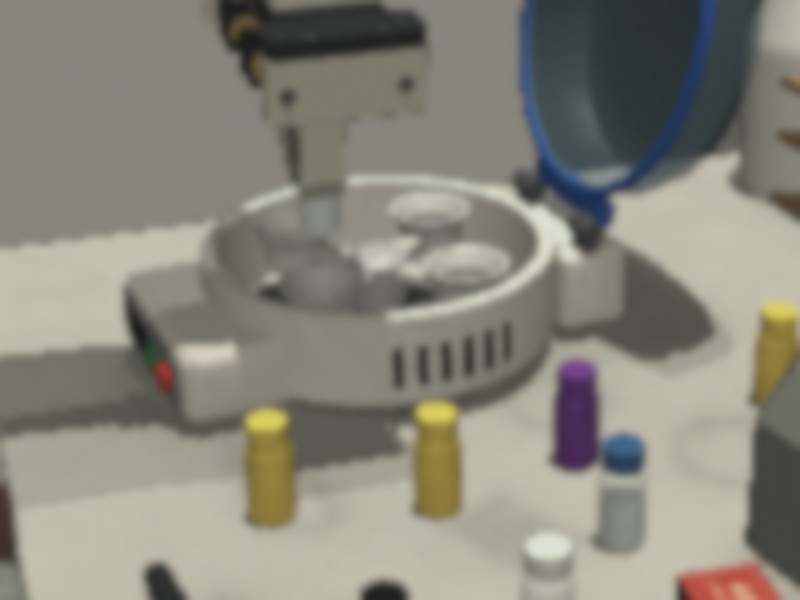

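The vial (cap ~(320,305)) lines up with the front-right cup (rim ellipse centred ~(319,262)); all four cups lie within 2 mm of my estimates. Lower.

Emit:
carry_out(claw=[1.5, 1.5, 1.5, 1.5, 1.5, 1.5, 1.5], delta_pos=[[0.2, 0.12, 0.8], [0, 0, 1], [0, 0, 1], [0, 0, 1], [0, 0, 0.9], [0, 0, 0], [0, 0, 0]], angular=[[0, 0, 0], [0, 0, 0], [0, 0, 0], [0, 0, 0], [0, 0, 0], [0, 0, 0], [0, 0, 0]])

```text
clock: 6.9
position: [0.4691, 0.034, 0.0668]
ee_rot: [-0.006, -3.141, 0.0]
force: [0.3, 0.1, 0.5]
width: 0.24
gripper_force: 15.0
```

Emit:
carry_out(claw=[1.5, 1.5, 4, 4, 4, 4, 4, 4, 4], delta_pos=[[0, 0, 0.2], [0, 0, 0], [0, 0, 0], [0, 0, 0], [0, 0, 0], [0, 0, -3], [0, 0, -3], [0, 0, -1], [0, 0, 0]], angular=[[0, 0, 0], [0, 0, 0], [0, 0, 0], [0, 0, 0], [0, 0, 0], [0, 0, 0], [0, 0, 0], [0, 0, 0], [0, 0, 0]])

```text
clock: 7.8
position: [0.4702, 0.0344, 0.1362]
ee_rot: [0.006, 3.139, 0.002]
force: [-0.3, 0.6, -1.1]
width: 0.434
gripper_force: 0.0
```

```bash
python3 - <<'E'
from h import *
p=arm.get_image("side"); save(p,"s5.png",(230,180,400,300),4); go((.563,-.152,.135),(.563,-.152,.024))
print(proj(p,[[.471,.034,.092],[.5,.0,.0]]).round())
for l in ["vial_blue_1"]:
    for d in arm.place_of(l,p):
        uv=np.array(d["centre"])*[640,480]; print(l,d["conf"],uv.round(),atz(p,uv,.04).round(4),atz(p,uv,0).round(4))
E
```

```text
t 7.85 pos [0.4694 0.0344 0.1351] tool y [3.4e-03 1.0e+00 7.0e-04] z [ 1.1e-03  7.0e-04 -1.0e+00] F [ 0.2  0.3 -0.3] w 40.2 g 0.0
  to [ 0.563 -0.152  0.135] cm [-9.420e+00 -1.861e+01  1.000e-02]
  to [ 0.563 -0.152  0.024] cm [ 1.00e-02 -1.00e-02  1.11e+01]
[[279. 206.]
 [299. 251.]]
vial_blue_1 0.88 [355. 287.] [ 0.5392 -0.2212  0.04  ] [ 0.5619 -0.1647 -0.    ]
vial_blue_1 0.71 [281. 227.] [0.4734 0.0409 0.04  ] [0.4898 0.1221 0.    ]
```

View pics/s5.png

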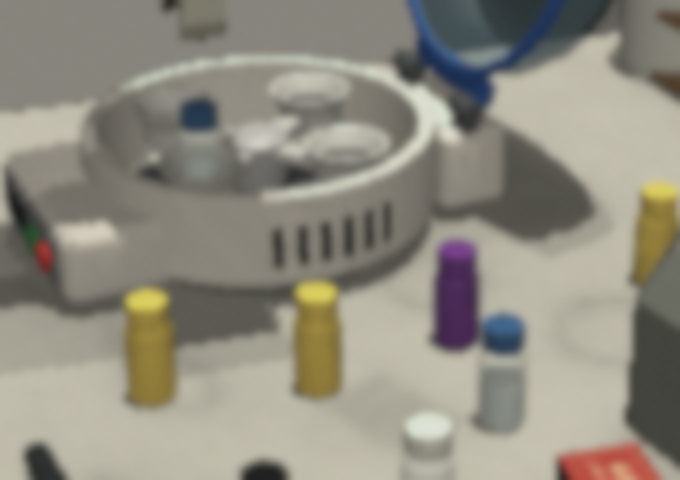

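Blue cap top at (280,205) in side view matches the projection for a seated vial (279,206). Now blue 2.

Emit:
carry_out(claw=[5, 5, 5, 5, 5, 5, 5], delta_pos=[[-1.9, -3.7, 0], [-1.9, -3.7, 0], [-1.9, -3.7, 0], [-1.9, -3.7, 0], [-1.8, -3.8, 0], [0, 0, 0], [0, 0, 0]], angular=[[0, 0, 0], [0, 0, 0], [0, 0, 0], [0, 0, 0], [0, 0, 0], [0, 0, 0], [0, 0, 0]])

```text
clock: 8.6
position: [0.5615, -0.1533, 0.1332]
ee_rot: [-0.01, -3.139, 0.0]
force: [-0.0, 0.9, 0.0]
width: 0.545
gripper_force: 0.0
```

```bash
python3 - <<'E'
from h import *
q=arm.get_image("side")
go((.563,-.152,.024))
for n in ("wrist","scene","side"):
    p=arm.get_image(n)
    for l in ["vial_blue_1","vial_white_1"]:
        for d in arm.place_of(l,p):
            uv=np.array(d["centre"])*[640,480]; print(n,l,round(d["conf"],2),uv.round(),atz(p,uv,0).round(4))
    hsv=cv2.cvtColor(p["frame"],cv2.COLOR_RGB2HSV)
    b=((hsv[...,0]>95)&(hsv[...,0]<125)&(hsv[...,1]>110)&(hsv[...,2]>40)).astype(np.uint8)
    k,l,st,c=cv2.connectedComponentsWithStats(b)
    for i in range(1,k):
        if 30<st[i,4]<900: print(" cap",st[i],c[i].round(1),atz(p,c[i],.047).round(4))
E
```

```text
t 8.65 pos [ 0.5614 -0.1518  0.1334] tool y [4.4e-03 1.0e+00 8.0e-04] z [-2.8e-03  8.0e-04 -1.0e+00] F [-0.8  0.4  0.3] w 49.6 g 0.0
  to [ 0.563 -0.152  0.024] cm [-0.19 -0.02 10.94]
wrist vial_blue_1 0.97 [313. 236.] [ 0.5646 -0.1567  0.    ]
wrist vial_blue_1 0.73 [604. 109.] [0.4661 0.0642 0.    ]
wrist vial_white_1 0.96 [223. 162.] [ 0.5049 -0.2254  0.    ]
wrist vial_white_1 0.9 [410.  34.] [ 0.416  -0.0867  0.    ]
wrist vial_white_1 0.8 [401. 239.] [ 0.5676 -0.0858  0.    ]
wrist vial_white_1 0.7 [383. 142.] [ 0.4907 -0.103   0.    ]
wrist vial_white_1 0.22 [602. 110.] [0.4668 0.0625 0.    ]
 cap [299 238  25  28 538] [310.6 251.5] [ 0.5635 -0.1577  0.047 ]
scene vial_blue_1 0.61 [353. 284.] [ 0.5718 -0.151   0.    ]
scene vial_blue_1 0.53 [234. 255.] [0.5077 0.0761 0.    ]
scene vial_white_1 0.84 [420. 332.] [ 0.5349 -0.3067  0.    ]
scene vial_white_1 0.74 [262. 314.] [ 0.4142 -0.0829  0.    ]
scene vial_white_1 0.7 [305. 294.] [ 0.4983 -0.1039  0.    ]
scene vial_white_1 0.6 [320. 272.] [ 0.5655 -0.0848  0.    ]
scene vial_white_1 0.59 [367. 322.] [ 0.5043 -0.2276  0.    ]
[... 250 characters left out ...]
2  0.047 ]
 cap [304 357  35  20 332] [320.9 366.5] [ 0.343  -0.2594  0.047 ]
side vial_blue_1 0.87 [356. 287.] [ 0.5638 -0.165   0.    ]
side vial_white_1 0.77 [336. 311.] [ 0.5061 -0.2231 -0.    ]
side vial_white_1 0.73 [369. 342.] [ 0.528  -0.3134  0.    ]
side vial_white_1 0.72 [265. 281.] [ 0.4096 -0.0924 -0.    ]
side vial_white_1 0.69 [389. 247.] [ 0.6839 -0.0468  0.    ]
side vial_white_1 0.56 [311. 277.] [ 0.495  -0.1061  0.    ]
side vial_white_1 0.5 [343. 265.] [ 0.5669 -0.0857  0.    ]
 cap [332 175   8  21  51] [335.4 187.2] [0.6506 0.2051 0.047 ]
 cap [352 261   7   6  39] [355.1 263.4] [ 0.5625 -0.1605  0.047 ]
 cap [250 315  17  24 195] [258.5 326.9] [ 0.3663 -0.2846  0.047 ]
```

Emit:
carry_out(claw=[5, 5, 5, 5, 5, 5, 5, 1.5, 1.5, 1.5, 1.5, 1.5, 1.5, 1.5, 1.5, 1.5, 1.5, 1.5], delta_pos=[[-0.2, -0.6, 1.5], [0, 0, 3], [0, 0, 3], [0, 0, 2], [0, 0, 1.4], [0, 0, 0], [0, 0, 0], [0, 0, 0], [0, 0, 0], [0, 0, 0], [0, 0, 0], [0, 0, 0], [0, 0, 0], [0, 0, -3], [0, 0, -4], [0, 0, -4], [0, 0, 0], [0, 0, 0]], angular=[[0, 0, 0], [0, 0, 0], [0, 0, 0], [0, 0, 0], [0, 0, 0], [0, 0, 0], [0, 0, 0], [0, 0, 0], [0, 0, 0], [0, 0, 0], [0, 0, 0], [0, 0, 0], [0, 0, 0], [0, 0, 0], [0, 0, 0], [0, 0, 0], [0, 0, 0], [0, 0, 0]])

```text
clock: 10.9
position: [0.5649, -0.1582, 0.1367]
ee_rot: [0.006, 3.14, 0.0]
force: [-0.3, -0.5, -0.7]
width: 0.246
gripper_force: 15.0
```

```bash
python3 - <<'E'
from h import *
p=arm.get_image("wrist"); go((.547,.111,.135),(.547,.111,.0655))
for d in arm.place_of("vial_blue_1",p):
    uv=np.array(d["centre"])*[640,480]; print(d["conf"],uv.round(),atz(p,uv,.11).round(4))
E
```

```text
t 10.95 pos [ 0.5641 -0.1579  0.1356] tool y [3.6e-03 1.0e+00 4.0e-04] z [-4.e-04  4.e-04 -1.e+00] F [-0.4 -0.1 -0.9] w 22.3 g 15.0
  to [0.547 0.111 0.135] cm [ 1.81 26.89  0.07]
  to [0.547  0.111  0.0655] cm [-0.   -0.    6.95]
0.79 [612. 107.] [ 0.4774 -0.0179  0.11  ]
0.67 [320. 279.] [ 0.5643 -0.1579  0.11  ]
```

Emit:
carry_out(claw=[1.5, 1.5, 1.5, 1.5, 1.5, 1.5, 1.5, 1.5], delta_pos=[[0.3, 4.5, 0], [0.3, 4.5, 0], [0.3, 4.5, 0], [0.3, 4.5, 0], [0.3, 4.5, 0], [0.3, 4.4, 0], [0, 0, 0], [0, 0, 0]], angular=[[0, 0, 0], [0, 0, 0], [0, 0, 0], [0, 0, 0], [0, 0, 0], [0, 0, 0], [0, 0, 0], [0, 0, 0]])

```text
clock: 11.8
position: [0.5464, 0.1118, 0.1346]
ee_rot: [-0.001, -3.139, 0.002]
force: [-0.8, -1.3, -1.1]
width: 0.246
gripper_force: 15.0
```

```bash
python3 - <<'E'
from h import *
p=arm.get_image("wrist"); save(p,"w6.png",(160,140,480,340),2.5); go((.547,.111,.0655))
print(proj(p,[[.548,.111,.061],[.548,.033,.061],[.4705,.111,.061]]).round(0).tolist())
E
```

```text
t 11.85 pos [0.5468 0.1101 0.1349] tool y [ 0.0037  1.     -0.0014] z [-0.0019 -0.0014 -1.    ] F [ 0.5 -1.  -0.9] w 22.0 g 15.0
  to [0.547  0.111  0.0655] cm [-0.04  0.1   6.94]
[[318.0, 256.0], [199.0, 256.0], [318.0, 133.0]]
```

View pics/w6.png

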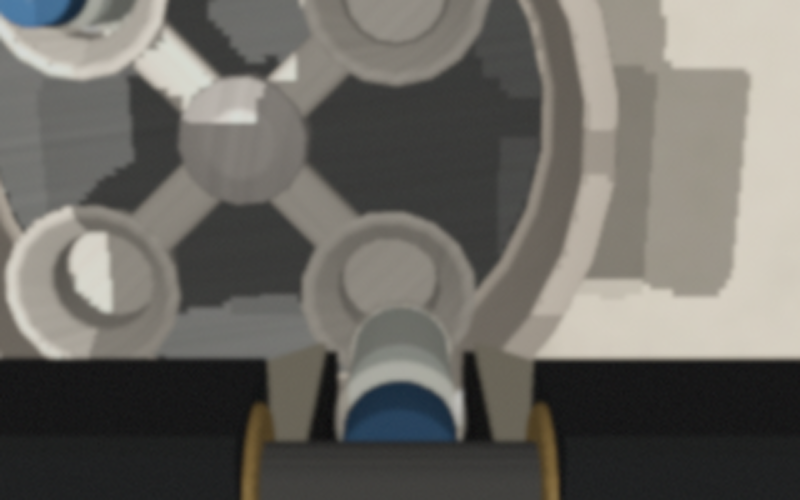

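Rear-left cup is centred at about (315,256), predicted (318,256); the cup pattern holds. Lower in it and release.

Emit:
carry_out(claw=[1.5, 1.5, 1.5, 1.5, 1.5, 1.5, 1.5, 1.5, 1.5, 1.5, 1.5], delta_pos=[[-0.1, -0.1, 1.2], [0, 0, 1.2], [0, 0, 1], [0, 0, 1], [0, 0, 1], [0, 0, 0.8], [0, 0, 0.5], [0, 0, 0.2], [0, 0, 0], [0, 0, 0], [0, 0, 0]], angular=[[0, 0, 0], [0, 0, 0], [0, 0, 0], [0, 0, 0], [0, 0, 0], [0, 0, 0], [0, 0, 0], [0, 0, 0], [0, 0, 0], [0, 0, 0], [0, 0, 0]])

```text
clock: 12.95
position: [0.5486, 0.11, 0.0672]
ee_rot: [0.006, 3.141, 0.0]
force: [2.0, 1.1, -1.1]
width: 0.25
gripper_force: 15.0
```

Emit:
carry_out(claw=[1.5, 1.5, 4, 4, 4, 4, 4, 4, 4, 4], delta_pos=[[0, 0, 0.15], [0, 0, 0], [0, 0, 0], [0, 0, 0], [0, 0, 0], [0, 0, -3], [0, 0, -3], [0, 0, -1], [0, 0, 0], [0, 0, 0]], angular=[[0, 0, 0], [0, 0, 0], [0, 0, 0], [0, 0, 0], [0, 0, 0], [0, 0, 0], [0, 0, 0], [0, 0, 0], [0, 0, 0], [0, 0, 0]])

```text
clock: 13.95
position: [0.5478, 0.1099, 0.1347]
ee_rot: [-0.006, -3.141, 0.0]
force: [-0.4, -0.5, -0.5]
width: 0.435
gripper_force: 0.0
```

```bash
python3 - <<'E'
from h import *
go((.505,-.2245,.135),(.505,-.2245,.024))
for n in ("wrist","scene","side"):
    p=arm.get_image(n); print(n,proj(p,[[.548,.1095,.086],[.469,.0335,.086]]).round().tolist())
    hsv=cv2.cvtColor(p["frame"],cv2.COLOR_RGB2HSV)
    b=((hsv[...,0]>95)&(hsv[...,0]<125)&(hsv[...,1]>110)&(hsv[...,2]>40)).astype(np.uint8)
    k,l,st,c=cv2.connectedComponentsWithStats(b)
    for i in range(1,k):
        if 30<st[i,4]<900: print(" cap",st[i],c[i].round(1),atz(p,c[i],.086).round(4))
E
```

```text
t 13.95 pos [0.5478 0.1099 0.1347] tool y [ 0.0037  1.     -0.    ] z [-0.001 -0.    -1.   ] F [-0.4 -0.5 -0.5] w 39.9 g 0.0
  to [ 0.505  -0.2245  0.135 ] cm [ 4.160e+00 -3.345e+01 -2.000e-02]
  to [ 0.505  -0.2245  0.024 ] cm [-1.00e-02  0.00e+00  1.11e+01]
wrist [[319.0, 267.0], [176.0, 128.0]]
 cap [308 246  31  34 821] [323.2 262.8] [0.5456 0.1122 0.086 ]
 cap [279 373  12   7  70] [284.5 376.3] [0.6225 0.0872 0.086 ]
scene [[233.0, 202.0], [231.0, 232.0]]
 cap [356 191  43  35 524] [381.1 207.9] [ 0.6992 -0.122   0.086 ]
 cap [228 198   9   8  57] [231.7 201.8] [0.5463 0.1115 0.086 ]
 cap [230 226  11  10  94] [235.  230.4] [0.4764 0.0322 0.086 ]
 cap [304 357  35  20 332] [320.8 366.5] [ 0.3121 -0.2833  0.086 ]
side [[306.0, 191.0], [278.0, 209.0]]
 cap [340  97  40  99 613] [368.2 135.1] [0.8589 0.4995 0.086 ]
 cap [331 153  21  53 155] [339.8 189.7] [0.6223 0.0919 0.086 ]
 cap [278 206   7   6  34] [280.7 208.4] [0.4734 0.0327 0.086 ]
 cap [250 315  17  24 195] [258.5 326.9] [ 0.3599 -0.3348  0.086 ]
```

Both blue caps sit where seated vials should. Next white 1.

Emit:
carry_out(claw=[5, 5, 5, 5, 5, 5, 5, 5, 5, 5], delta_pos=[[0.6, -4.8, 0], [0.6, -4.8, 0], [0.6, -4.8, 0], [0.6, -4.8, 0], [0.6, -4.8, 0], [0.6, -4.8, 0], [0.6, -4.6, 0], [0, 0, 0], [0, 0, 0], [0, 0, 0]], angular=[[0, 0, 0], [0, 0, 0], [0, 0, 0], [0, 0, 0], [0, 0, 0], [0, 0, 0], [0, 0, 0], [0, 0, 0], [0, 0, 0], [0, 0, 0]])

```text
clock: 15.1
position: [0.5052, -0.2226, 0.1348]
ee_rot: [-0.004, -3.14, -0.002]
force: [0.5, 0.4, 0.8]
width: 0.547
gripper_force: 0.0
```

```bash
python3 - <<'E'
from h import *
p=arm.get_image("wrist"); go((.505,-.2245,.0245))
for d in arm.place_of("vial_white_1",p):
    uv=np.array(d["centre"])*[640,480]; print(round(d["conf"],2),uv.round(),atz(p,uv,0).round(4),p["frame"][int(uv[1]),int(uv[0])])
E
```

```text
t 15.15 pos [ 0.5054 -0.2222  0.1349] tool y [0.0015 1.     0.0011] z [-9.0e-04  1.1e-03 -1.0e+00] F [ 0.9  0.7 -0.1] w 49.8 g 0.0
  to [ 0.505  -0.2245  0.0245] cm [ 0.03 -0.24 11.04]
0.94 [316. 231.] [ 0.5046 -0.2252  0.    ] [177 171 160]
0.94 [214. 256.] [ 0.5252 -0.3101  0.    ] [150 145 134]
0.9 [468. 216.] [ 0.4923 -0.1028  0.    ] [125 106  46]
0.88 [499. 119.] [ 0.4173 -0.0863  0.    ] [119 100  44]
```

Emit:
carry_out(claw=[5, 5, 5, 5, 5, 5, 5, 1.5, 1.5, 1.5, 1.5, 1.5, 1.5, 1.5, 1.5, 1.5, 1.5, 1.5], delta_pos=[[0, -0.25, 1.5], [0, 0, 3], [0, 0, 3], [0, 0, 2], [0, 0, 1.5], [0, 0, 0], [0, 0, 0], [0, 0, 0], [0, 0, 0], [0, 0, 0], [0, 0, 0], [0, 0, 0], [0, 0, 0], [0, 0, -3], [0, 0, -4], [0, 0, -4], [0, 0, 0], [0, 0, 0]], angular=[[0, 0, 0], [0, 0, 0], [0, 0, 0], [0, 0, 0], [0, 0, 0], [0, 0, 0], [0, 0, 0], [0, 0, 0], [0, 0, 0], [0, 0, 0], [0, 0, 0], [0, 0, 0], [0, 0, 0], [0, 0, 0], [0, 0, 0], [0, 0, 0], [0, 0, 0], [0, 0, 0]])

```text
clock: 17.0
position: [0.5057, -0.2266, 0.1363]
ee_rot: [0.006, 3.14, -0.0]
force: [0.3, 0.5, -1.1]
width: 0.243
gripper_force: 14.9
```

```bash
python3 - <<'E'
from h import *
p=arm.get_image("wrist"); go((.5475,.034,.135))
for d in arm.place_of("vial_white_1",p)[:3]:
    uv=np.array(d["centre"])*[640,480]; print(d["conf"],uv.round(),atz(p,uv,.11).round(4))
E
```

```text
t 17.05 pos [ 0.5049 -0.2262  0.1352] tool y [3.7e-03 1.0e+00 5.0e-04] z [-2.e-04  5.e-04 -1.e+00] F [-0.2  0.3 -0.9] w 22.4 g 14.9
  to [0.5475 0.034  0.135 ] cm [-4.16 26.04  0.03]
0.98 [504. 114.] [ 0.4221 -0.1385  0.11  ]
0.87 [474. 215.] [ 0.4706 -0.1481  0.11  ]
0.74 [320. 279.] [ 0.5048 -0.2262  0.11  ]
```

Emit:
carry_out(claw=[1.5, 1.5, 1.5, 1.5, 1.5, 1.5, 1.5, 1.5, 1.5], delta_pos=[[-0.7, 4.3, 0], [-0.7, 4.3, 0], [-0.7, 4.3, 0], [-0.7, 4.3, 0], [-0.7, 4.4, 0], [-0.7, 4.4, 0], [0, 0, 0], [0, 0, 0], [0, 0, 0]], angular=[[0, 0, 0], [0, 0, 0], [0, 0, 0], [0, 0, 0], [0, 0, 0], [0, 0, 0], [0, 0, 0], [0, 0, 0], [0, 0, 0]])

```text
clock: 18.0
position: [0.5474, 0.0318, 0.1347]
ee_rot: [-0.009, -3.14, 0.002]
force: [-0.1, -0.2, -0.9]
width: 0.248
gripper_force: 14.9
```

```bash
python3 - <<'E'
from h import *
p=arm.get_image("wrist"); save(p,"w7.png",(200,90,520,340),2.4); go((.5475,.034,.0655))
print(proj(p,[[.5475,.034,.061],[.5475,.111,.061],[.4705,.111,.061],[.51,.072,.061]]).round(0).tolist())
E
```

```text
t 18.05 pos [0.5476 0.0314 0.135 ] tool y [ 0.0063  1.     -0.001 ] z [-1.2e-03 -9.0e-04 -1.0e+00] F [ 0.  -0.2 -0.3] w 22.5 g 14.9
  to [0.5475 0.034  0.0655] cm [0.   0.26 6.95]
[[323.0, 254.0], [440.0, 253.0], [450.0, 131.0], [383.0, 197.0]]
```

View pics/w7.png

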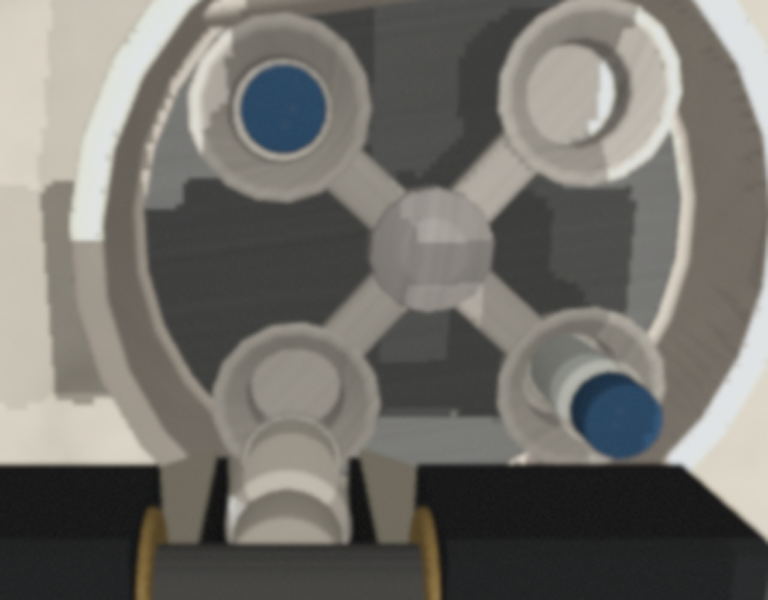

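Rear-right cup (rim centred at ~(323,258)) is empty and lies ~2 mm behind and 3 mm left of the held white vial; both blue caps are upright in opposite cups. Shift and lower.

Emit:
carry_out(claw=[1.5, 1.5, 1.5, 1.5, 1.5, 1.5, 1.5, 1.5, 1.5, 1.5, 1.5], delta_pos=[[-0.2, 0.2, 1.2], [0, 0, 1.2], [0, 0, 1], [0, 0, 1], [0, 0, 1], [0, 0, 0.8], [0, 0, 0.5], [0, 0, 0.2], [0, 0, 0.15], [0, 0, 0], [0, 0, 0]], angular=[[0, 0, 0], [0, 0, 0], [0, 0, 0], [0, 0, 0], [0, 0, 0], [0, 0, 0], [0, 0, 0], [0, 0, 0], [0, 0, 0], [0, 0, 0], [0, 0, 0]])

```text
clock: 19.15
position: [0.5504, 0.0351, 0.0652]
ee_rot: [0.006, 3.141, -0.0]
force: [1.2, -1.9, -0.3]
width: 0.249
gripper_force: 14.9
```

```bash
python3 - <<'E'
from h import *
go()
E
```

```text
t 19.15 pos [0.5504 0.0351 0.0652] tool y [ 3.9e-03  1.0e+00 -1.0e-04] z [ 4.e-04 -1.e-04 -1.e+00] F [ 1.2 -1.9 -0.3] w 22.9 g 14.9
```

Emit:
carry_out(claw=[4, 4, 4, 4, 4, 4, 5, 5, 5, 5, 5, 5, 5, 5, 5, 5], delta_pos=[[0, 0, 0], [0, 0, 0], [0, 0, 0], [0, 0, -3], [0, 0, -3], [0, 0, -1], [0.3, -4.3, 0], [0.3, -4.3, 0], [0.3, -4.3, 0], [0.3, -4.3, 0], [0.3, -4.3, 0], [0.3, -4.3, 0], [0.3, -4.3, 0], [0.4, -4.3, 0], [0, 0, 0], [0, 0, 0]], angular=[[0, 0, 0], [0, 0, 0], [0, 0, 0], [0, 0, 0], [0, 0, 0], [0, 0, 0], [0, 0, 0], [0, 0, 0], [0, 0, 0], [0, 0, 0], [0, 0, 0], [0, 0, 0], [0, 0, 0], [0, 0, 0], [0, 0, 0], [0, 0, 0]])

```text
clock: 20.75
position: [0.523, -0.3095, 0.1344]
ee_rot: [-0.01, -3.141, -0.001]
force: [0.3, 1.1, -0.0]
width: 0.545
gripper_force: 0.0
```

```bash
python3 - <<'E'
from h import *
p=arm.get_image("wrist"); go((.525,-.310,.0245))
for d in arm.place_of("vial_white_1",p):
    uv=np.array(d["centre"])*[640,480]; print(round(d["conf"],2),uv.round(),atz(p,uv,0).round(4),p["frame"][int(uv[1]),int(uv[0])])
p=arm.get_image("side"); print(proj(p,[[.5495,.035,.04]]).round())
for d in arm.place_of("vial_white_1",p):
    uv=np.array(d["centre"])*[640,480]; print(round(d["conf"],2),uv.round(),atz(p,uv,0).round(4))
E
```

```text
t 20.8 pos [ 0.5237 -0.3078  0.1343] tool y [0.004  1.     0.0013] z [-8.0e-04  1.3e-03 -1.0e+00] F [-0.3 -0.2 -1.2] w 50.3 g 0.0
  to [ 0.525  -0.31    0.0245] cm [-0.14 -0.23 10.98]
0.92 [322. 234.] [ 0.525  -0.3077  0.    ] [177 172 160]
0.89 [584. 282.] [ 0.5681 -0.084   0.    ] [56 27 64]
0.77 [614.  93.] [ 0.4167 -0.0873  0.    ] [111  93  40]
[[316. 223.]]
0.94 [367. 341.] [ 0.5251 -0.3098 -0.    ]
0.89 [269. 281.] [ 0.4171 -0.097  -0.    ]
0.86 [343. 265.] [ 0.5675 -0.0843  0.    ]
0.7 [310. 279.] [ 0.4915 -0.1115  0.    ]
0.65 [316. 224.] [0.5712 0.1101 0.    ]
0.21 [295. 235.] [ 0.5112  0.0741 -0.    ]
```

Emit:
carry_out(claw=[5, 5, 5, 5, 5, 5, 5, 1.5, 1.5, 1.5, 1.5, 1.5, 1.5, 1.5, 1.5, 1.5, 1.5, 1.5], delta_pos=[[-0.1, -0.1, 1.5], [0, 0, 3], [0, 0, 3], [0, 0, 2], [0, 0, 1.5], [0, 0, 0], [0, 0, 0], [0, 0, 0], [0, 0, 0], [0, 0, 0], [0, 0, 0], [0, 0, 0], [0, 0, 0], [0, 0, -3], [0, 0, -4], [0, 0, -4], [0, 0, 0], [0, 0, 0]], angular=[[0, 0, 0], [0, 0, 0], [0, 0, 0], [0, 0, 0], [0, 0, 0], [0, 0, 0], [0, 0, 0], [0, 0, 0], [0, 0, 0], [0, 0, 0], [0, 0, 0], [0, 0, 0], [0, 0, 0], [0, 0, 0], [0, 0, 0], [0, 0, 0], [0, 0, 0], [0, 0, 0]])

```text
clock: 22.75
position: [0.5253, -0.3097, 0.1357]
ee_rot: [0.006, 3.14, -0.001]
force: [0.1, -0.5, -1.1]
width: 0.244
gripper_force: 14.9
```

```bash
python3 - <<'E'
from h import *
p=arm.get_image("wrist"); go((.4705,.111,.135))
for d in arm.place_of("vial_white_1",p)[:3]:
    uv=np.array(d["centre"])*[640,480]; print(d["conf"],uv.round(),atz(p,uv,.11).round(4))
E
```

```text
t 22.8 pos [ 0.5246 -0.3092  0.1345] tool y [3.7e-03 1.0e+00 6.0e-04] z [-3.e-04  6.e-04 -1.e+00] F [-0.3  1.  -0.4] w 22.6 g 14.9
  to [0.4705 0.111  0.135 ] cm [ 5.56e+00  4.20e+01 -2.00e-02]
0.9 [578. 190.] [ 0.4776 -0.1797  0.11  ]
0.78 [585. 277.] [ 0.5239 -0.1677  0.11  ]
0.71 [320. 282.] [ 0.5259 -0.3094  0.11  ]
```

Emit:
carry_out(claw=[1.5, 1.5, 1.5, 1.5, 1.5, 1.5, 1.5, 1.5, 1.5, 1.5, 1.5, 1.5], delta_pos=[[0.6, 4.6, 0], [0.6, 4.6, 0], [0.6, 4.7, 0], [0.6, 4.7, 0], [0.6, 4.7, 0], [0.6, 4.7, 0], [0.6, 4.7, 0], [0.7, 4.7, 0], [0.7, 4.6, 0], [0, 0, 0], [0, 0, 0], [0, 0, 0]], angular=[[0, 0, 0], [0, 0, 0], [0, 0, 0], [0, 0, 0], [0, 0, 0], [0, 0, 0], [0, 0, 0], [0, 0, 0], [0, 0, 0], [0, 0, 0], [0, 0, 0], [0, 0, 0]])

```text
clock: 24.05
position: [0.4701, 0.1092, 0.1343]
ee_rot: [-0.008, -3.14, 0.002]
force: [0.1, -0.4, 0.6]
width: 0.244
gripper_force: 14.9
```

```bash
python3 - <<'E'
from h import *
p=arm.get_image("wrist"); save(p,"w8.png",(140,140,460,390),2.4); go((.4705,.111,.065))
print(proj(p,[[.4705,.111,.061],[.471,.034,.061],[.4705,.111,.04]]).round(0).tolist())
E
```

```text
t 24.1 pos [0.4703 0.1089 0.1345] tool y [ 0.0062  1.     -0.001 ] z [-9.e-04 -1.e-03 -1.e+00] F [ 0.4  0.6 -1.3] w 22.1 g 14.9
  to [0.4705 0.111  0.065 ] cm [-0.02  0.22  6.95]
[[322.0, 255.0], [205.0, 256.0], [322.0, 246.0]]
```

View pics/w8.png

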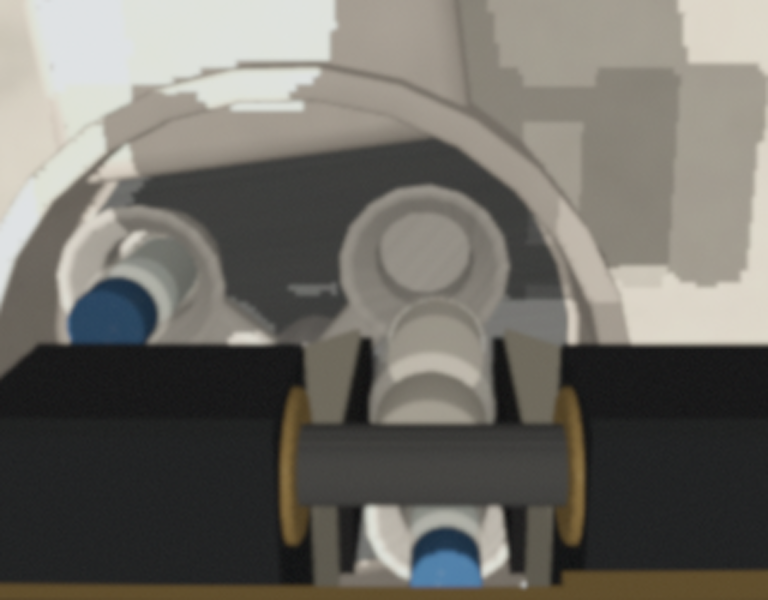

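The empty front-left cup is centred at ~(317,251), 3 mm in front of and 1 mm right of the held vial. Shift and lower.

Emit:
carry_out(claw=[1.5, 1.5, 1.5, 1.5, 1.5, 1.5, 1.5, 1.5, 1.5, 1.5, 1.5], delta_pos=[[0.25, -0.1, 1.2], [0, 0, 1.2], [0, 0, 1], [0, 0, 1], [0, 0, 1], [0, 0, 0.8], [0, 0, 0.5], [0, 0, 0.2], [0, 0, 0.1], [0, 0, 0], [0, 0, 0]], angular=[[0, 0, 0], [0, 0, 0], [0, 0, 0], [0, 0, 0], [0, 0, 0], [0, 0, 0], [0, 0, 0], [0, 0, 0], [0, 0, 0], [0, 0, 0], [0, 0, 0]])

```text
clock: 25.2
position: [0.468, 0.1096, 0.065]
ee_rot: [-0.006, -3.142, 0.0]
force: [2.5, 0.3, -0.3]
width: 0.244
gripper_force: 14.8
```

```bash
python3 - <<'E'
from h import *
go()
for n in ("side","scene"):
    p=arm.get_image(n)
    for d in arm.place_of("lid_tab",p): print(n,d["conf"],(np.array(d["centre"])*[640,480]).round(1))
    print(proj(p,[[.618+.226*np.sin(a-np.pi/2),.073,.062+.226*np.cos(a-np.pi/2)] for a in (1.7,1.8,1.83)]).round(1).tolist())
E
```

```text
t 25.2 pos [0.468  0.1096 0.065 ] tool y [ 0.0038  1.     -0.    ] z [-0. -0. -1.] F [ 2.5  0.3 -0.3] w 22.4 g 14.8
side 0.67 [365.6  96.1]
[[355.3, 98.4], [365.5, 99.7], [368.5, 100.3]]
scene 0.91 [283.9  82.1]
scene 0.48 [263.8 237.7]
[[278.8, 87.5], [287.1, 86.7], [289.5, 86.8]]
```

White 2 is at the floor of its cup (TCP z 0.065). Release and rise above the lid's height, then measure the tab.

Emit:
carry_out(claw=[4, 4, 4, 4, 4, 4, 4, 4, 4, 4, 4, 4], delta_pos=[[0, 0, 0], [0, 0, 0], [0, 0, 0], [0, 0, -3], [0, 0, -3], [0, 0, -5], [0, 0, -5], [0, 0, -5], [0, 0, -5], [0, 0, -4], [0, 0, 0], [0, 0, 0]], angular=[[0, 0, 0], [0, 0, 0], [0, 0, 0], [0, 0, 0], [0, 0, 0], [0, 0, 0], [0, 0, 0], [0, 0, 0], [0, 0, 0], [0, 0, 0], [0, 0, 0], [0, 0, 0]])

```text
clock: 26.6
position: [0.468, 0.1097, 0.3655]
ee_rot: [0.006, 3.14, 0.002]
force: [-1.0, -0.3, -0.7]
width: 0.436
gripper_force: 0.0
```

```bash
python3 - <<'E'
from h import *
from scipy.optimize import least_squares
go()
P={n:arm.get_image(n) for n in ("side","scene","wrist")}
def tri(u):
    return least_squares(lambda X:np.concatenate([proj(P[n],[X])[0]-u[n] for n in u]),[.65,.08,.28])
u={}
for n in ("side","scene"):
    r=arm.place_of("lid_tab",P[n]); print(n,[(d["conf"],np.array(d["centre"])*[640,480]) for d in r])
    if r: u[n]=np.array(r[0]["centre"])*[640,480]
if len(u)==2:
    r=tri(u); print("tab",r.x.round(4),r.fun.round(1))
r=tri({"side":np.array([404,115.]),"scene":np.array([289,107.])}); print("bottle top",r.x.round(3),r.fun.round(1))
save(P["wrist"],"w9.png"); a=P["side"]["frame"][70:250,240:440]; b=P["scene"]["frame"][70:250,180:380]
cv2.imwrite("pics/v9.png",cv2.resize(np.hstack([a,b])[:,:,::-1],None,fx=2,fy=2,interpolation=cv2.INTER_CUBIC))
E
```

```text
t 26.6 pos [0.468  0.1097 0.3655] tool y [0.0036 1.     0.0011] z [ 0.0011  0.0011 -1.    ] F [-1.  -0.3 -0.7] w 40.0 g 0.0
side [(0.78, array([365.632,  96.288]))]
scene [(0.97, array([284.48,  84.72]))]
tab [0.6724 0.0814 0.2852] [-0.3  1.   0.2 -0.9]
bottle top [0.815 0.194 0.196] [-2.4  7.8  1.1 -7.4]
```

View pics/w9.png

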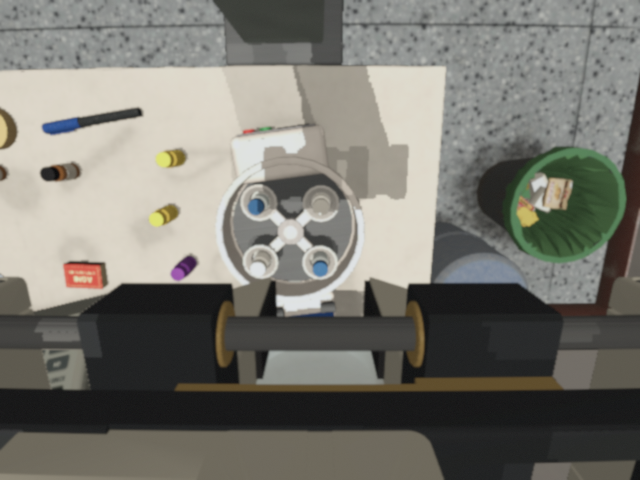

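View pics/v9.png

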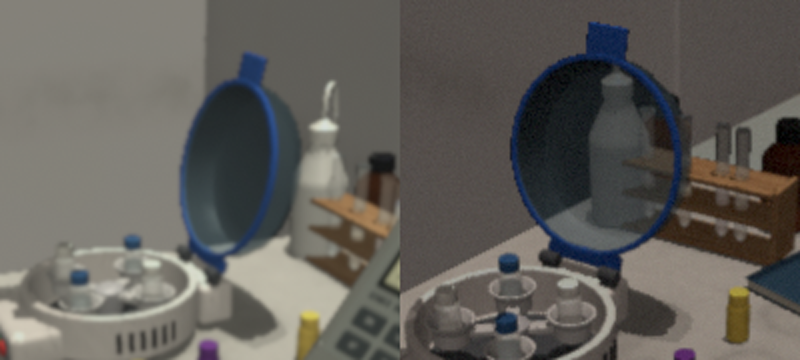

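Wrist and side views: all four cups are filled, blues (258,207)/(320,268) opposite, whites (258,268)/(322,203, in shadow) opposite; the lid tab is at about (0.672,0.081,0.285) and the bottle stands clear behind. Close the fingers, pass over and come down behind the tab.

Emit:
carry_out(claw=[0, 0, 0, 0, 0, 0, 0, 0, 0, 0, 0, 0, 0], delta_pos=[[0, 0, 0], [-4, -0.5, 0], [-4, -0.5, 0], [-4, -0.5, 0], [-4, -0.5, 0], [-4, -0.5, 0], [-4.4, -0.4, 0], [0, 0, 0], [0, 0, 0], [0, 0, 3], [0, 0, 3], [0, 0, 3.7], [0, 0, 0]], angular=[[0, 0, 0], [0, 0, 0], [0, 0, 0], [0, 0, 0], [0, 0, 0], [0, 0, 0], [0, 0, 0], [0, 0, 0], [0, 0, 0], [0, 0, 0], [0, 0, 0], [0, 0, 0], [0, 0, 0]])

```text
clock: 28.15
position: [0.7082, 0.0807, 0.264]
ee_rot: [-0.005, -3.134, -0.001]
force: [-0.2, 0.5, 0.2]
width: 0.004
gripper_force: 0.0
```

```bash
python3 - <<'E'
from h import *
go()
p=arm.get_image("side"); q=arm.get_image("scene")
a=p["frame"][0:250,260:460]; b=q["frame"][0:250,180:380]
cv2.imwrite("pics/v10.png",cv2.resize(np.hstack([a,b])[:,:,::-1],None,fx=2,fy=2,interpolation=cv2.INTER_CUBIC))
E
```

```text
t 28.15 pos [0.7082 0.0807 0.264 ] tool y [3.3e-03 1.0e+00 4.0e-04] z [-7.8e-03  5.0e-04 -1.0e+00] F [-0.2  0.5  0.2] w 0.4 g 0.0
```

View pics/v10.png

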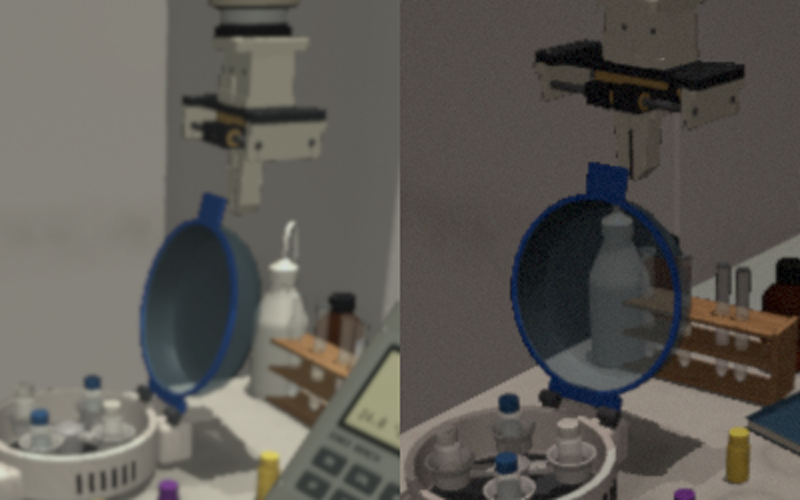

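Fingers are behind the tab, tip a bit below its end. Pull forward.

Emit:
carry_out(claw=[0, 0, 0, 0, 0, 0, 0, 0, 0, 0, 0, 0], delta_pos=[[0.8, 0, 0], [0.8, 0, 0], [0.8, 0, 0], [1, 0, 0], [1, 0, 0], [1, 0, 0], [1, 0, 0], [1, 0, 0], [1, 0, 0], [1, 0, 0], [1, 0, 0], [0, 0, 0]], angular=[[0, 0, 0], [0, 0, 0], [0, 0, 0], [0, 0, 0], [0, 0, 0], [0, 0, 0], [0, 0, 0], [0, 0, 0], [0, 0, 0], [0, 0, 0], [0, 0, 0], [0, 0, 0]])

```text
clock: 29.45
position: [0.6065, 0.0802, 0.2682]
ee_rot: [-0.006, -3.141, -0.001]
force: [0.2, -0.2, 0.2]
width: 0.004
gripper_force: 0.0
```

Emit:
carry_out(claw=[0, 0, 0, 0, 0, 0, 0, 0, 0, 0, 0, 0], delta_pos=[[1.2, 0, 0], [1.2, 0, 0], [1.2, 0, 0], [1.2, 0, 0], [1.2, 0, 0], [1.2, 0, 0], [1.2, 0, 0], [1.2, 0, 0], [1.2, 0, 0], [0, 0, 0], [0, 0, 0], [0, 0, 0]], angular=[[0, 0, 0], [0, 0, 0], [0, 0, 0], [0, 0, 0], [0, 0, 0], [0, 0, 0], [0, 0, 0], [0, 0, 0], [0, 0, 0], [0, 0, 0], [0, 0, 0], [0, 0, 0]])

```text
clock: 30.65
position: [0.5003, 0.0806, 0.2681]
ee_rot: [0.006, 3.141, -0.0]
force: [0.1, -0.2, -0.3]
width: 0.003
gripper_force: 0.0
```

```bash
python3 - <<'E'
from h import *
go()
p=arm.get_image("side"); q=arm.get_image("scene")
a=p["frame"][0:250,220:420]; b=q["frame"][40:290,150:350]
cv2.imwrite("pics/v11.png",cv2.resize(np.hstack([a,b])[:,:,::-1],None,fx=2,fy=2,interpolation=cv2.INTER_CUBIC))
E
```

```text
t 30.65 pos [0.5003 0.0806 0.2681] tool y [ 0.0038  1.     -0.    ] z [ 5.e-04 -0.e+00 -1.e+00] F [ 0.1 -0.2 -0.3] w 0.3 g 0.0
```

View pics/v11.png

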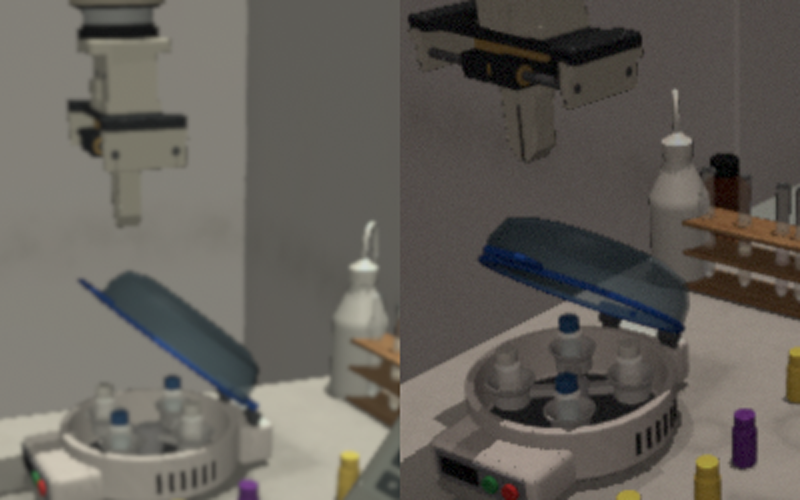

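The lid is sinking on its own over four upright vials. Rise a little and wait for it to shut.

Emit:
carry_out(claw=[0, 0, 0, 0, 0, 0, 0, 0, 0, 0, 0, 0, 0, 0, 0, 0, 0, 0, 0, 0], delta_pos=[[0, 0, -2], [0, 0, -2], [0, 0, -2], [0, 0, 0], [0, 0, 0], [0, 0, 0], [0, 0, 0], [0, 0, 0], [0, 0, 0], [0, 0, 0], [0, 0, 0], [0, 0, 0], [0, 0, 0], [0, 0, 0], [0, 0, 0], [0, 0, 0], [0, 0, 0], [0, 0, 0], [0, 0, 0], [0, 0, 0]], angular=[[0, 0, 0], [0, 0, 0], [0, 0, 0], [0, 0, 0], [0, 0, 0], [0, 0, 0], [0, 0, 0], [0, 0, 0], [0, 0, 0], [0, 0, 0], [0, 0, 0], [0, 0, 0], [0, 0, 0], [0, 0, 0], [0, 0, 0], [0, 0, 0], [0, 0, 0], [0, 0, 0], [0, 0, 0], [0, 0, 0]])

```text
clock: 32.75
position: [0.4999, 0.0805, 0.328]
ee_rot: [0.006, 3.142, 0.0]
force: [0.7, 0.8, -0.7]
width: 0.009
gripper_force: 0.0
```

```bash
python3 - <<'E'
from h import *
go()
p=arm.get_image("side"); q=arm.get_image("scene")
a=p["frame"][150:400,220:420]; b=q["frame"][150:400,150:350]
cv2.imwrite("pics/v12.png",cv2.resize(np.hstack([a,b])[:,:,::-1],None,fx=2,fy=2,interpolation=cv2.INTER_CUBIC))
for n,i in (("side",p),("scene",q)):
    print(n,[(round(d["conf"],2),(np.array(d["centre"])*[640,480]).round()) for d in arm.place_of("lid_tab",i)],proj(i,[[.618-.225,.062,.065]]).round())
E
```

```text
t 32.75 pos [0.4999 0.0805 0.328 ] tool y [0.0039 1.     0.    ] z [ 0.  0. -1.] F [ 0.7  0.8 -0.7] w 0.8 g 0.0
side [(0.68, array([238., 215.]))] [[240. 217.]]
scene [(0.62, array([193., 254.]))] [[188. 256.]]
```

View pics/v12.png

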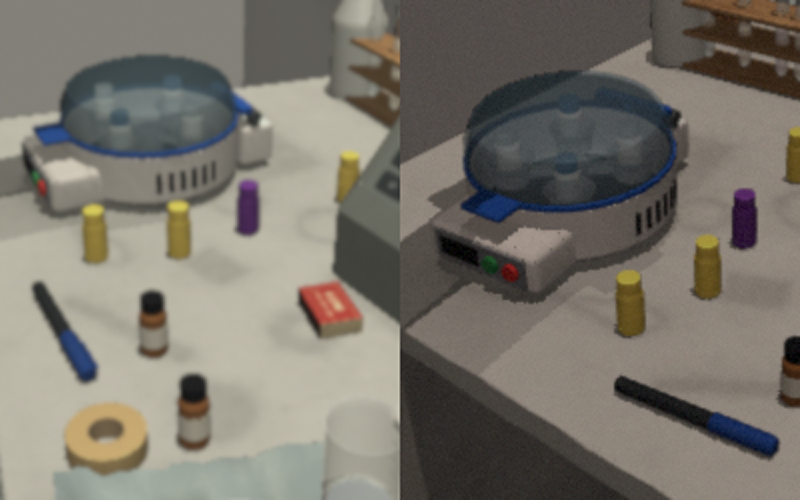

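The lid is shut flush on the bowl (tab at (238,215), as expected for closed), vials upright beneath it, ambers untouched.

```bash
python3 -c "
from cell import arm
print(arm.sign_off())"
```

```text
the job is handed in; nothing more can be done
None
```

The job is handed in: all four vials stand seated and upright with each colour opposite its own, the lid is shut, the brown vials were left alone, and it took about 33 s of the 96 s allowed.

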